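# Hold the cap bin's lid half open for a colleague

### The job

Open the bottle-cap bin for a colleague who is about to reach in: first, with the lid still shut, fold the yellow drop-front flap outwards and down until it is level, then raise the blue lid by 45 degrees, to the red bead on its gauge, without letting it slam, and keep holding it there. Your program finishes while the robot is still holding the lid, which falls shut if released, with the flap still level. Leave the culture bottle, the sanitiser bottle and the cap tray where they stand.

Things in the scene. Friction and masses are not known exactly. Their poses are not given: they have to be found in the camera images.
- bin: White cap bin bolted to the table, 170 deep (x) x 240 wide (y) x 150 mm high, walls 5. Origin: centre of underside, on the table. x points from the front (flap side, nearer the robot) to the back (lid hinge), z up. Fixed front wall only 70 mm high; the flap closes the rest. A thin steel gauge arc, radius 100 mm about the lid hinge, stands outside the left wall at y = 128 mm, up to z = 250 mm.
- flap (a joint): Yellow drop-front flap, 240 mm wide, 78 from hinge to free edge, 6 thick. 0 = upright; grows as its top edge swings outwards (bin -x) and down; 1.571 = level; end stop 2.6, no catch at level. Starts ajar at 0.55 to 0.9. Friction hinge (0.22 N m, 3 to 4 N near the edge): stays where left. Shut fingertips can push it down on its inner face.
- flap_hinge (a point): Middle of the flap's hinge line (along bin y), on its inner face: bin frame (-85, 0, 70) mm. The 6 mm thickness lies on the outer side, underneath when level. Frame turns with the flap: z towards the free edge, x out of the inner face (up when level).
- flap_edge (a point): Middle of the flap's free edge, on the inner face, 78 mm from the hinge. It stands just below the level of the lid when upright.
- lid (a joint): Blue lid, plate 170 deep x 240 wide x 6 mm, about 0.3 kg with handle. 0 = shut (level); grows as its front edge rises; 0.785 = 45 degrees; end stop 1.9. Free hinge along the bin's back top edge: it falls shut by its own weight when released below about 1.3 rad.
- lid_hinge (a point): Middle of the lid's hinge line (along bin y), at the lid's underside: bin frame (85, 0, 150) mm. Its frame turns with the lid: x in the lid's plane (pointing from the front edge to the hinge), y along the hinge, z out of the lid's top.
- lid_handle (a point): Middle of the lid's black round bar handle, the point to grip: 140 mm from the hinge line towards the front, 41 mm above the lid's underside (35 above its top); 191 mm above the table when shut. Bar along bin y, 100 mm long, about 10 mm thick, a post at each end; from above the fingers close on it along bin x. Frame turns with the lid.
- gauge_mark (a point): Centre of the red bead, 14 mm across, on the gauge arc: 100 mm from the hinge line, 45 degrees above level. The lid is at 45 degrees when the underside of its left edge points at the bead. Fixed to the bin.
- culture_bottle: Bystander: loose dark brown culture bottle with white cap, 80 mm across, 122 mm high, upright beside the bin. Origin: centre of its underside.
- sanitiser: Bystander: loose white bottle with blue cap, 60 mm across, 150 mm high, upright beside the bin. Origin: centre of its underside.
- cap_tray: Bystander: loose grey tray, 120 x 90 x 35 mm, with caps in it, in front of the bin and to its left (+y). Origin: centre of its underside.

How it is judged:
By the outcome, as a careful person would: the job done as asked, in the order asked, and still so for the second after the job is handed in, while the arm keeps its last pose, push and grip.
It also fails if it takes over 48 s, if anything falls off the work surface, if the arm or the gripper's body presses on something with over 40 N, if the wrist force passes 120 N, or if a joint passes its speed limit or range.

### The arm

A 6-joint arm with a two-finger parallel gripper is mounted at the origin on the work surface. World frame = base frame: x ahead of the robot, y to its left, z up, the work surface at z = 0. Lengths are in m, angles in rad, forces in N, time in s.
With the tool pointing down it reaches from about 0.3 to 0.775 m from the base axis. Payload 14.6 kg.
Tool frame: the origin (TCP) lies at the very end of the fingers, on their centre line; the grasp point (between the pads) lies 19 mm behind it; y points along the fingers, x is the direction in which the jaws open and shut, and the axes are right-handed (so a half turn about y gives the same grasp; the last joint's range is limited). The gripper opens to 94 mm and grips with 3 to 60 N. Pads are 16 mm wide; open, the fingers measure 119 mm over their backs; the gripper's body (75 mm by 177 mm) begins 78 mm behind the grasp point.
Start: joints at [1.098, 0.3, 1.521, -0, 1.321, -0.067], TCP at [0.217, 0.505, 0.205] pointing down, gripper open.
Joint ranges: [-3.03, 3.03], [-0.79, 2.21], [0.23, 2.52], [-1.04, 4.18], [0, 3.07], [-2.55, 2.55]. Speed limits (rad/s): [2.22, 2.22, 2.57, 3.14, 3.14, 3.14].

### API

Orientations are given as [roll, pitch, yaw] about the fixed x, y, z axes, in that order (R = Rz(yaw) Ry(pitch) Rx(roll)).
In Python, from station import get_obs, cams, hand_in gives the robot as it stands. The module is installed in compiled form; this text tells all that it offers.
- The arm moves only by the tool step_arm, never from a script. Its argument "plan" is a list of rows, each an object with "grip": the closure, from -1 (fully open) to 1 (shut), so that 0 is half open; "slide": the shift along the tool's x, y, z in m, a list of three; "spin": the turn about the tool's y in degrees. A call has 1 to 20 rows; each row shifts and turns the commanded pose from where the row before left it, along the tool's axes as they then stand; what a row does not reach is not made up. A row lasts 1/12 s, in which the tool goes at most 41.7 mm and 7.16 degrees, less where a joint would pass 70% of its speed; a pose out of reach is approached as far as the arm can. A call is refused whole if a number of a shift passes 0.0417 or a number of a turn 7.16, either way. A call with a gripper value outside its range is refused whole. The fingers move at their own pace and stop on an object; "force" is the grip in N (left out, the last holds). Time passes only in rows, so rows that do not move let the fingers close. It gives the time, the measured TCP pose, the force and the opening at its end, in the units of the state.
- get_obs(): the state, without advancing time (a new reading comes with each control period).
- cams.camera(name): name is "scene" or "top" or "wrist"; returns the picture (480x640x3 uint8, blue, green, red); there is no depth.
- cams.calibration(name): a dict with "K" (3x3 intrinsics, pixels), "T" (4x4, takes a point from camera to world coordinates). Camera axes: x right, y up, looking along -z (the intrinsics and any distortion apply to the point x, -y, -z); pixel columns grow to the right and rows downward; lengths in m; the calibration is good to about 2 mm. A picture is of the moment at which its call begins: read the wrist's pose just before it. calibration takes no time and is no camera call; for the wrist camera it gives the pose at the moment of the call.
- hand_in(): hands the job in, once; it reports no verdict.
The state is a dict: "time_s": time; "qpos": joint angles; "joint_vel": joint speeds; "tau": joint torques, N m; "ee_pos": TCP position; "eef_rot": TCP orientation; "force": force on the tool from outside, world axes, zero at the start; "moment": the same for the moment, N m; "grip_width": finger opening in m.
Only numpy, scipy, OpenCV 4.12 (cv2) and the standard library are available. Lean on these libraries where they do the work, as an engineer would, in place of code of your own. Each camera call takes 0.05 s, during which the arm holds its last target.

## Working session

There is one attempt and no reset: what is moved stays moved. The work goes in short steps, Python scripts to look and compute and a tool call to move; the robot and the scene stay as the last step left them, time stands still between calls to the robot, and variables do not carry over. Pictures are saved under pics/ and viewed, and the job is handed in when it is done.

Besides the shell and the picture viewer there is one more tool, called by a JSON object that holds its "method" and its "body", one argument or row to a line. step_arm: Moves the arm, as the interface text tells. Its arguments: {"type":"object","properties":{"plan":{"type":"array","items":{"type":"object","properties":{"grip":{"type":"number"},"slide":{"type":"array","items":{"type":"number"}},"spin":{"type":"number"}}}},"force":{"type":"number"}},"required":["plan"]}

```bash
mkdir -p pics; python3 - <<'E'
from station import get_obs,cams
import cv2
print(get_obs())
for n in ["scene","top"]:
    cv2.imwrite(f"pics/{n}0.png",cams.camera(n)); c=cams.calibration(n); print(n,c)
E
```

```text
{'time_s': 0.0, 'qpos': array([ 1.09839081e+00,  3.00447516e-01,  1.52162246e+00, -6.16061105e-06,
        1.32070861e+00, -6.65915410e-02]), 'joint_vel': array([ 0.0007148 , -0.00199087,  0.00090209, -0.00035569,  0.0001052 ,
        0.00024914]), 'tau': array([ 2.42808646e-04, -5.31811774e+01, -3.52723396e+01,  7.07935542e-02,
        2.46351818e-02, -1.27419321e-04]), 'ee_pos': array([0.21699274, 0.50507756, 0.20488177]), 'eef_rot': array([-1.57072337e+00,  1.18369650e-03,  1.16498392e+00]), 'force': array([-0.24521536,  0.2112592 ,  0.00255661]), 'moment': array([ 0.04888976,  0.00138481, -0.00452053]), 'grip_width': 0.09373436593913022}
scene {'K': array([[456.62709297,   0.        , 320.62014595],
       [  0.        , 456.62709297, 244.15132525],
       [  0.        ,   0.        ,   1.        ]]), 'T': array([[-0.58298249, -0.47003933,  0.66271747,  1.16934808],
       [ 0.81232244, -0.32089855,  0.48698704,  0.47829628],
       [-0.01623799,  0.82224519,  0.56890173,  0.63879615],
       [ 0.        ,  0.        ,  0.        ,  1.        ]])}
top {'K': array([[613.19996155,   0.        , 324.71981676],
       [  0.        , 613.19996155, 237.36081572],
       [  0.        ,   0.        ,   1.        ]]), 'T': array([[-0.00563595,  0.98507521, -0.17203219,  0.35705257],
       [-0.99994919, -0.0041139 ,  0.00920274,  0.04243105],
       [ 0.00835767,  0.17207531,  0.98504834,  1.55297029],
       [ 0.        ,  0.        ,  0.        ,  1.        ]])}
```

View pics/scene0.png

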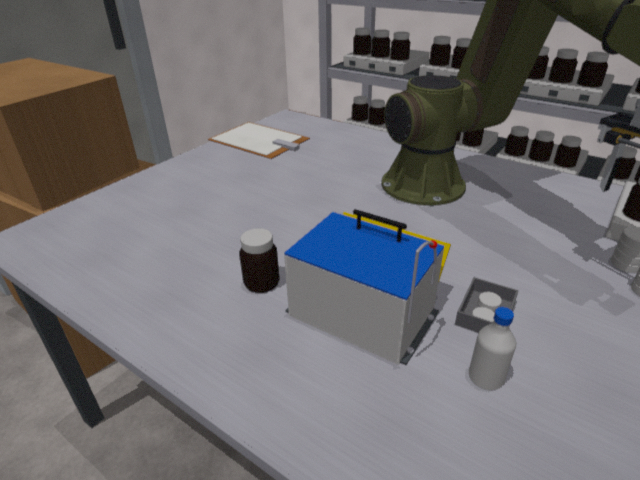

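View pics/top0.png

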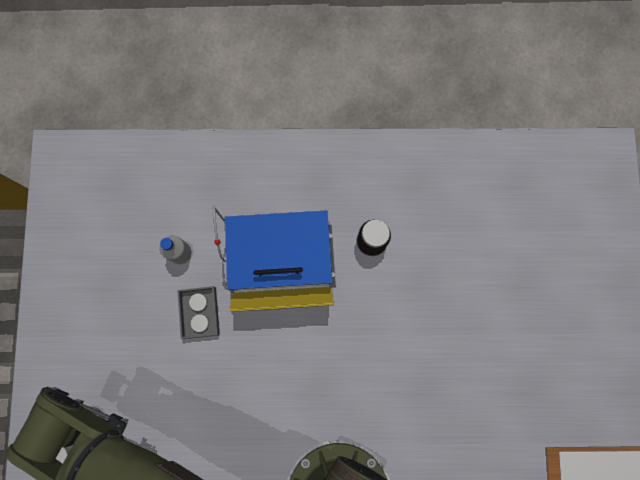

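```bash
cat > h.py <<'E'
import numpy as np,cv2
from station import get_obs,cams
def ray(n,uv,c=None):
    c=c or cams.calibration(n);K,T=c["K"],c["T"]
    d=np.linalg.inv(K)@[uv[0],uv[1],1.0]; d=T[:3,:3]@[d[0],-d[1],-d[2]]
    return T[:3,3],d
def onz(n,uv,z,c=None):
    o,d=ray(n,uv,c); return o+d*(z-o[2])/d[2]
def proj(n,p,c=None):
    c=c or cams.calibration(n);K,T=c["K"],c["T"]
    q=T[:3,:3].T@(np.asarray(p)-T[:3,3]); q=K@[q[0],-q[1],-q[2]]; return q[:2]/q[2]
def mask(img,lo,hi): return cv2.inRange(cv2.cvtColor(img,cv2.COLOR_BGR2HSV),lo,hi)
def big(m): 
    cs,_=cv2.findContours(m,cv2.RETR_EXTERNAL,cv2.CHAIN_APPROX_NONE); return max(cs,key=cv2.contourArea)
def tri(a,b):
    (o1,d1),(o2,d2)=a,b; s=np.linalg.lstsq(np.c_[d1,-d2],o2-o1,rcond=None)[0]
    p,q=o1+d1*s[0],o2+d2*s[1]; return (p+q)/2,np.linalg.norm(p-q)
BLUE=((105,120,60),(130,255,255)); YEL=((20,100,40),(35,255,255)); RED=((0,150,90),(8,255,255))
E
python3 - <<'E'
from h import *
np.set_printoptions(precision=4,suppress=True)
t=cv2.imread("pics/top0.png");s=cv2.imread("pics/scene0.png")
for n,im in(("top",t),("scene",s)):
    b=big(mask(im,*BLUE)); h=cv2.convexHull(b)
    q=cv2.approxPolyDP(h,8,True)[:,0].astype(float)
    print(n,"blue",q.tolist()); print([onz(n,p,.156)[:2].round(4).tolist() for p in q])
    P=np.array([onz(n,p,.156)[:2] for p in b[:,0].astype(float)]).astype(np.float32)
    print(cv2.minAreaRect(P*1000))
    y=big(mask(im,*YEL)); print("yel",cv2.approxPolyDP(y,3,True)[:,0].tolist())
    r=big(mask(im,*RED)); m=cv2.moments(r); print("red",m["m10"]/m["m00"],m["m01"]/m["m00"])
E
```

```text
top blue [[326.0, 211.0], [331.0, 282.0], [227.0, 288.0], [225.0, 217.0]]
[[0.6634, 0.026], [0.4975, 0.0156], [0.4849, 0.2525], [0.65, 0.2608]]
((574.1902465820312, 137.82028198242188), (169.28619384765625, 239.62893676757812), 3.3083248138427734)
yel [[331, 287], [232, 293], [230, 310], [332, 304]]
red 217.0 241.55555555555554
scene blue [[285.0, 252.0], [332.0, 212.0], [425.0, 241.0], [406.0, 299.0]]
[[0.6638, 0.0261], [0.4988, 0.0163], [0.4887, 0.2198], [0.6545, 0.2648]]
((576.6262817382812, 140.60934448242188), (172.49472045898438, 240.1332244873047), 3.194836378097534)
yel [[402, 228], [402, 232], [444, 245], [439, 278], [450, 244]]
red 433.76388888888886 243.83333333333334
```

```bash
cat >> h.py <<'E'
YAW=np.radians(3.25); C=np.array([.575,.139,0])
R=np.array([[np.cos(YAW),-np.sin(YAW),0],[np.sin(YAW),np.cos(YAW),0],[0,0,1]])
def b2w(p): return C+R@np.asarray(p,float)
def w2b(p): return R.T@(np.asarray(p)-C)
E
python3 - <<'E'
from h import *
np.set_printoptions(precision=4,suppress=True)
p,e=tri(ray("top",(217,241.5)),ray("scene",(433.8,243.8))); print("bead",p,w2b(p),e,"expect",[.0143,.128,.2207])
for th in np.arange(.5,1,.05):
    s,c=np.sin(th),np.cos(th)
    # flap dir (-s,c), outer normal (-c,-s)
    o=[]
    for y in(-.12,.12):
        for d in (0,.006):
            o.append(proj("top",b2w([-.085-.078*s-d*c,y,.07+.078*c-d*s])).round(1).tolist())
    print(round(th,2),o, proj("scene",b2w([-.085-.078*s,.12,.07+.078*c])).round(1))
print(b2w([-.055,0,.191]),proj("top",b2w([-.055,0,.191])),proj("scene",b2w([-.055,0,.191])))
# tray, bottles
t=cv2.imread("pics/top0.png")
for uv,z in (((180,289),.035),((216,288),.035),((218,337),.035),((182,341),.035),((167,243),.15),((376,233),.122)): print(uv,onz("top",uv,z), w2b(onz("top",uv,z)))
E
```

```text
bead [0.5808 0.2683 0.2212] [0.0131 0.1288 0.2212] 0.0030515073057474054 expect [0.0143, 0.128, 0.2207]
0.5 [[332.4, 299.2], [332.6, 301.5], [228.1, 305.6], [228.3, 308.0]] [449.  243.5]
0.55 [[332.5, 300.7], [332.6, 303.0], [228.2, 307.2], [228.5, 309.5]] [449.5 243.5]
0.6 [[332.6, 302.2], [332.7, 304.4], [228.4, 308.7], [228.7, 310.9]] [449.9 243.6]
0.65 [[332.7, 303.6], [332.8, 305.8], [228.6, 310.1], [228.9, 312.3]] [450.3 243.7]
0.7 [[332.7, 305.0], [332.8, 307.1], [228.8, 311.5], [229.1, 313.6]] [450.7 244. ]
0.75 [[332.8, 306.3], [332.9, 308.3], [229.0, 312.8], [229.3, 314.8]] [451.  244.4]
0.8 [[332.8, 307.6], [332.9, 309.5], [229.2, 314.1], [229.6, 316.0]] [451.2 244.8]
0.85 [[332.9, 308.8], [332.9, 310.7], [229.5, 315.3], [229.8, 317.1]] [451.5 245.4]
0.9 [[332.9, 310.0], [333.0, 311.7], [229.7, 316.4], [230.0, 318.1]] [451.7 246. ]
0.95 [[333.0, 311.1], [333.0, 312.7], [229.9, 317.5], [230.3, 319.1]] [451.9 246.7]
[0.5201 0.1359 0.191 ] [277.3463 270.5759] [378.3177 219.0305]
(180, 289) [0.4941 0.3867 0.035 ] [-0.0667  0.2519  0.035 ]
(216, 288) [0.4961 0.2979 0.035 ] [-0.0697  0.1631  0.035 ]
(218, 337) [0.3764 0.2901 0.035 ] [-0.1897  0.1621  0.035 ]
(182, 341) [0.3673 0.3774 0.035 ] [-0.1939  0.2498  0.035 ]
(167, 243) [0.5904 0.3944 0.15  ] [0.0298 0.2541 0.15  ]
(376, 233) [ 0.617  -0.0927  0.122 ] [ 0.0288 -0.2337  0.122 ]
```

{"method": "step_arm", "body": {
  "plan": [
    {"grip": 1, "slide": [0, 0, 0], "spin": -6.6},
    {"grip": 1, "slide": [0, 0, 0], "spin": -6.6},
    {"grip": 1, "slide": [0, 0, 0], "spin": -6.6},
    {"grip": 1, "slide": [0, 0, 0], "spin": -6.7},
    {"grip": 1, "slide": [0, 0, 0], "spin": 0}
  ],
  "force": 30
}}

```text
time_s: 0.52
ee_pos: [0.217, 0.5052, 0.2051]
eef_rot: [-1.57, 0.001, 1.633]
force: [0.2, 0.9, -0.4]
grip_width: 0.0642
```

```bash
cat >> h.py <<'E'
from scipy.spatial.transform import Rotation as Ro
def togo(pb):
    "tool-axes shift to put TCP at bin point pb"
    o=get_obs(); M=Ro.from_euler('xyz',o['eef_rot']).as_matrix()
    return (M.T@(b2w(pb)-o['ee_pos'])).round(4)
def st():
    o=get_obs(); print("t",round(o['time_s'],2),"bin",w2b(o['ee_pos']).round(4),"yaw-bin deg",np.degrees(o['eef_rot'][2]-YAW).round(2),o['eef_rot'].round(4),"F",o['force'].round(1),"w",o['grip_width'].round(4),"q",o['qpos'].round(2))
E
python3 -c "
from h import *
st();print(togo([-.114,0,.205]))"
```

```text
Traceback (most recent call last):
  File "h.py", line 29, in st
    o=get_obs(); print("t",round(o['time_s'],2),"bin",w2b(o['ee_pos']).round(4),"yaw-bin deg",np.degrees(o['eef_rot'][2]-YAW).round(2),o['eef_rot'].round(4),"F",o['force'].round(1),"w",o['grip_width'].round(4),"q",o['qpos'].round(2))
                                                                                                                                                                                         ^^^^^^^^^^^^^^^^^^^^^
AttributeError: 'float' object has no attribute 'round'
```

```bash
sed -i "s/o\['grip_width'\].round(4)/round(o['grip_width'],4)/" h.py
python3 -c "
from h import *
st();print(togo([-.114,0,.205]))"
```

```text
t 0.52 bin [-0.3366  0.3859  0.2051] yaw-bin deg 90.32 [-1.5704e+00  6.0000e-04  1.6332e+00] F [ 0.2  0.9 -0.4] w 0.0642 q [ 1.1   0.3   1.52  0.    1.32 -0.53]
[-3.871e-01  3.000e-04 -2.204e-01]
```

{"method": "step_arm", "body": {
  "plan": [
    {"grip": 1, "slide": [-0.03225, 0, -0.01835], "spin": 0},
    {"grip": 1, "slide": [-0.03225, 0, -0.01835], "spin": 0},
    {"grip": 1, "slide": [-0.03225, 0, -0.01835], "spin": 0},
    {"grip": 1, "slide": [-0.03225, 0, -0.01835], "spin": 0},
    {"grip": 1, "slide": [-0.03225, 0, -0.01835], "spin": 0},
    {"grip": 1, "slide": [-0.03225, 0, -0.01835], "spin": 0},
    {"grip": 1, "slide": [-0.03225, 0, -0.01835], "spin": 0},
    {"grip": 1, "slide": [-0.03225, 0, -0.01835], "spin": 0},
    {"grip": 1, "slide": [-0.03225, 0, -0.01835], "spin": 0},
    {"grip": 1, "slide": [-0.03225, 0, -0.01835], "spin": 0},
    {"grip": 1, "slide": [-0.03225, 0, -0.01835], "spin": 0},
    {"grip": 1, "slide": [-0.03225, 0, -0.01835], "spin": 0},
    {"grip": 1, "slide": [0, 0, 0], "spin": 0},
    {"grip": 1, "slide": [0, 0, 0], "spin": 0}
  ]
}}

```text
time_s: 1.68
ee_pos: [0.4593, 0.1301, 0.2051]
eef_rot: [-1.57, 0.0, 1.621]
force: [0.2, -0.2, 0.4]
grip_width: 0.0005
```

```bash
python3 -c "
from h import *
cv2.imwrite('pics/t1.png',cams.camera('top'));cv2.imwrite('pics/w1.png',cams.camera('wrist'))
st();print(togo([-.114,0,.124]))"
```

```text
t 1.78 bin [-0.1167 -0.0006  0.2053] yaw-bin deg 89.87 [-1.5704e+00 -1.0000e-04  1.6252e+00] F [-0.5  0.3  0.3] w 0.0007 q [ 0.2   0.14  1.72  0.    1.29 -1.42]
[ 0.0006  0.0813 -0.0027]
```

View pics/w1.png

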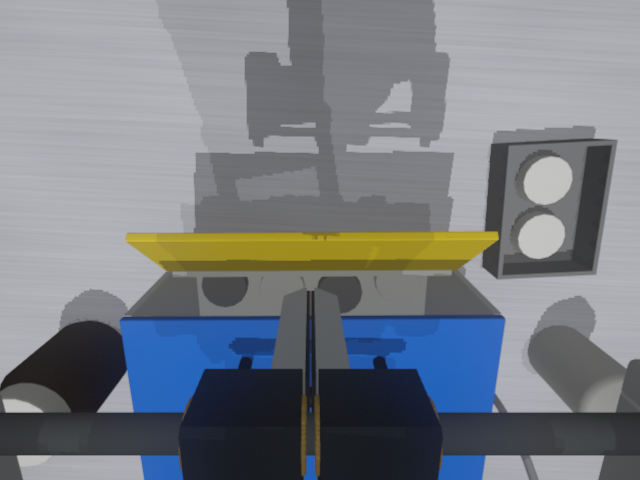

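View pics/t1.png

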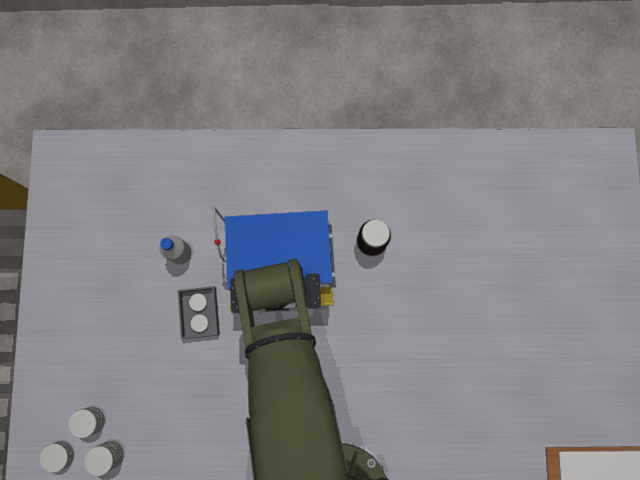

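The wrist view shows the flap's free edge at row ~236 (columns 127–497), the lid front edge at row ~318 (123–502), and the shut fingertips at (310,290) between them. I'll refine the bin pose with these.

```bash
python3 -c "
from h import *
c=cams.calibration('wrist')
for uv in((123,317),(502,317)): print(w2b(onz('wrist',uv,.156,c)).round(4))
# flap edge: intersect ray with circle about hinge radius 78 (bin xz)
for uv in((127,236),(497,236),(127,233),(497,233)):
    o,d=ray('wrist',uv,c);o=w2b(o);d=R.T@d
    s=np.linspace(.05,.4,20000);P=o+s[:,None]*d
    r=np.hypot(P[:,0]+.085,P[:,2]-.07)-.078
    for i in np.where(np.diff(np.sign(r)))[0]: print(uv,P[i].round(4),'theta',np.arctan2(-(P[i,0]+.085),P[i,2]-.07).round(3))
print(proj('wrist',get_obs()['ee_pos'],c))
"
```

```text
[-0.0872 -0.1161  0.156 ]
[-0.0867  0.1176  0.156 ]
(127, 236) [-0.1324 -0.118   0.132 ] theta 0.653
(497, 236) [-0.1319  0.119   0.1323] theta 0.646
(127, 233) [-0.134  -0.1184  0.1307] theta 0.68
(497, 233) [-0.1336  0.1194  0.131 ] theta 0.672
[310.24997402 307.99351584]
```

{"method": "step_arm", "body": {
  "plan": [
    {"grip": 1, "slide": [0, 0.025, 0], "spin": 0},
    {"grip": 1, "slide": [0, 0.025, 0], "spin": 0},
    {"grip": 1, "slide": [0, 0.02, 0], "spin": 0},
    {"grip": 1, "slide": [0, 0.011, 0], "spin": 0},
    {"grip": 1, "slide": [0, 0, 0], "spin": 0},
    {"grip": 1, "slide": [0, 0, 0], "spin": 0}
  ]
}}

```text
time_s: 2.28
ee_pos: [0.4584, 0.1323, 0.1246]
eef_rot: [-1.57, 0.0, 1.628]
force: [0.7, -0.2, -0.1]
grip_width: 0.0005
```

```bash
python3 -c "
from h import *
st();print(togo([-.117,0,.1225]))"
```

```text
t 2.28 bin [-1.168e-01 -1.000e-04  1.246e-01] yaw-bin deg 90.03 [-1.5701e+00  1.0000e-04  1.6281e+00] F [ 0.7 -0.2 -0.1] w 0.0005 q [ 0.2   0.23  1.81  0.    1.1  -1.42]
[0.0001 0.0021 0.0002]
```

{"method": "step_arm", "body": {
  "plan": [
    {"grip": 1, "slide": [0, 0.003, 0.002], "spin": 0},
    {"grip": 1, "slide": [0, 0.003, 0.003], "spin": 0},
    {"grip": 1, "slide": [0, 0.003, 0.003], "spin": 0},
    {"grip": 1, "slide": [0, 0.005, 0.004], "spin": 0},
    {"grip": 1, "slide": [0, 0.005, 0.004], "spin": 0},
    {"grip": 1, "slide": [0, 0.006, 0.003], "spin": 0},
    {"grip": 1, "slide": [0, 0.006, 0.003], "spin": 0},
    {"grip": 1, "slide": [0, 0.006, 0.002], "spin": 0},
    {"grip": 1, "slide": [0, 0.006, 0.002], "spin": 0},
    {"grip": 1, "slide": [0, 0.0035, 0.001], "spin": 0},
    {"grip": 1, "slide": [0, 0, 0], "spin": 0},
    {"grip": 1, "slide": [0, 0, 0], "spin": 0}
  ]
}}

```text
time_s: 3.28
ee_pos: [0.4315, 0.1297, 0.0775]
eef_rot: [-1.569, 0.0, 1.628]
force: [0.1, 0.2, 0.3]
grip_width: 0.0001
```

```bash
python3 -c "
from h import *
cv2.imwrite('pics/w2.png',cams.camera('wrist'));st();print(togo([-.143,0,.070]))"
```

```text
t 3.33 bin [-0.1437 -0.0011  0.0777] yaw-bin deg 90.0 [-1.5696e+00  3.0000e-04  1.6275e+00] F [ 0.1 -0.7  0.4] w 0.0006 q [ 0.21  0.24  1.92 -0.    0.98 -1.42]
[ 0.0011  0.0077 -0.0007]
```

View pics/w2.png

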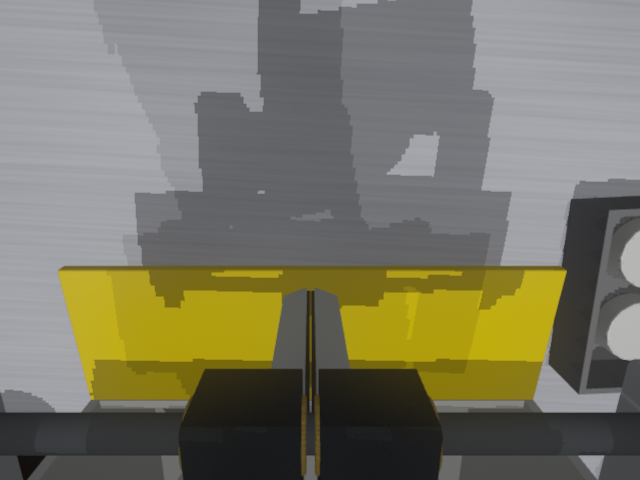

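{"method": "step_arm", "body": {
  "plan": [
    {"grip": 1, "slide": [0, 0.003, 0], "spin": 0},
    {"grip": 1, "slide": [0, 0.003, 0], "spin": 0},
    {"grip": 1, "slide": [0, 0.0015, 0], "spin": 0},
    {"grip": 1, "slide": [0, 0, 0], "spin": 0},
    {"grip": 1, "slide": [0, 0, 0], "spin": 0},
    {"grip": 1, "slide": [0, 0, 0], "spin": 0}
  ]
}}

```text
time_s: 3.83
ee_pos: [0.432, 0.1299, 0.0704]
eef_rot: [-1.571, 0.0, 1.627]
force: [0.4, 0.0, 0.7]
grip_width: 0.0004
```

```bash
python3 -c "
from h import *
cv2.imwrite('pics/w3.png',cams.camera('wrist'));cv2.imwrite('pics/s3.png',cams.camera('scene'));st();print(togo([-.143,0,.070]))
im=cv2.imread('pics/w3.png'); y=big(mask(im,*YEL)); print(cv2.approxPolyDP(y,3,True)[:,0].tolist())
c=cams.calibration('wrist')
for t in(1.4,1.5,1.571,1.64):print(t,[proj('wrist',b2w([-.085-.078*np.sin(t),s,.07+.078*np.cos(t)]),c).round(1).tolist() for s in(-.12,.12)])
"
```

```text
t 3.93 bin [-0.1433 -0.001   0.0705] yaw-bin deg 90.0 [-1.5709 -0.      1.6275] F [ 0.3  0.  -0.3] w 0.0007 q [ 0.21  0.25  1.93 -0.    0.96 -1.42]
[ 0.001   0.0005 -0.0003]
[[58, 269], [84, 407], [185, 407], [182, 421], [191, 401], [223, 392], [230, 394], [236, 389], [240, 392], [279, 375], [282, 370], [270, 368], [282, 299], [303, 287], [309, 293], [306, 351], [309, 350], [310, 407], [311, 349], [314, 351], [311, 294], [315, 287], [338, 297], [350, 365], [345, 370], [365, 383], [369, 381], [378, 388], [393, 390], [392, 393], [403, 392], [400, 397], [403, 394], [429, 402], [437, 419], [436, 407], [538, 407], [564, 274], [559, 265], [65, 265]]
1.4 [[37.6, 282.0], [587.5, 282.0]]
1.5 [[48.1, 273.6], [576.8, 273.6]]
1.571 [[55.3, 269.0], [569.4, 269.0]]
1.64 [[62.1, 265.5], [562.5, 265.5]]
```

View pics/w3.png

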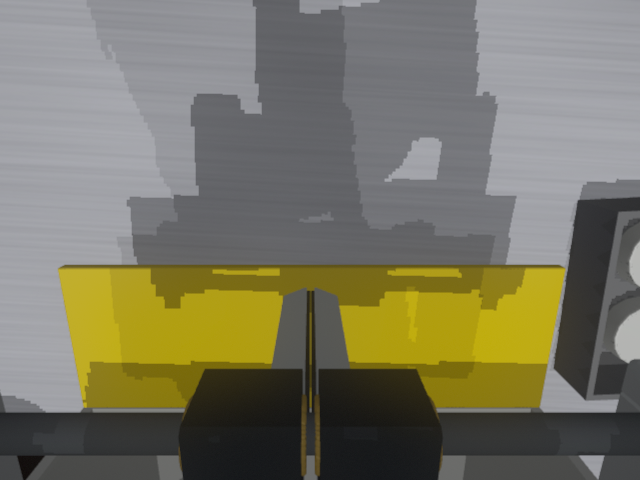

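View pics/s3.png

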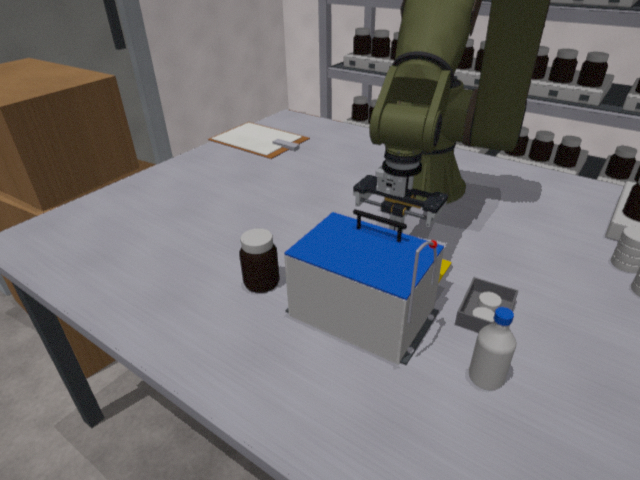

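{"method": "step_arm", "body": {
  "plan": [
    {"grip": 1, "slide": [0, -0.01, 0], "spin": 0},
    {"grip": 1, "slide": [0, -0.025, 0], "spin": 0},
    {"grip": 1, "slide": [0, -0.04, 0], "spin": 0},
    {"grip": 1, "slide": [0, -0.04, 0], "spin": 0},
    {"grip": 0.3, "slide": [0, -0.04, -0.01], "spin": 0},
    {"grip": 0.3, "slide": [0, -0.025, 0], "spin": 0},
    {"grip": 0.3, "slide": [0, 0, 0], "spin": 0},
    {"grip": 0.3, "slide": [0, 0, 0], "spin": 0},
    {"grip": 0.3, "slide": [0, 0, 0], "spin": 0}
  ]
}}

```text
time_s: 4.68
ee_pos: [0.4414, 0.1304, 0.2499]
eef_rot: [-1.57, 0.0, 1.627]
force: [0.5, -0.5, -0.8]
grip_width: 0.0302
```

```bash
python3 -c "
from h import *
c=cams.calibration('wrist');cv2.imwrite('pics/w4.png',cams.camera('wrist'));st()
im=cv2.imread('pics/w4.png'); y=big(mask(im,*YEL)); print(cv2.approxPolyDP(y,2,True)[:,0].tolist())
b=big(mask(im,*BLUE)); print(cv2.approxPolyDP(b,2,True)[:,0].tolist())
for t in(1.4,1.5,1.571,1.64):print(t,[proj('wrist',b2w([-.085-.078*np.sin(t),s,.07+.078*np.cos(t)]),c).round(1).tolist() for s in(-.12,.12)])
print('hinge',[proj('wrist',b2w([-.085,s,.07]),c).round(1).tolist() for s in(-.12,.12)])
print('lidfront',[proj('wrist',b2w([-.085,s,.156]),c).round(1).tolist() for s in(-.12,.12)])
print('handle',[proj('wrist',b2w([-.055,s,.191]),c).round(1).tolist() for s in(-.05,.05)])
"
```

```text
t 4.73 bin [-0.1339 -0.0011  0.2495] yaw-bin deg 90.0 [-1.5689e+00  3.0000e-04  1.6275e+00] F [-0.   0.5  0.1] w 0.032 q [ 0.21  0.06  1.7   0.    1.38 -1.42]
[[177, 189], [185, 271], [438, 269], [445, 195], [443, 188]]
[[375, 310], [395, 369], [465, 369], [472, 312], [469, 310]]
1.4 [[170.6, 192.6], [452.4, 192.6]]
1.5 [[173.4, 190.0], [449.5, 190.0]]
1.571 [[175.4, 188.8], [447.5, 188.8]]
1.64 [[177.4, 188.1], [445.5, 188.1]]
hinge [[183.4, 271.8], [439.4, 271.8]]
lidfront [[148.5, 312.9], [474.9, 312.9]]
handle [[237.6, 376.6], [386.0, 376.6]]
```

View pics/w4.png

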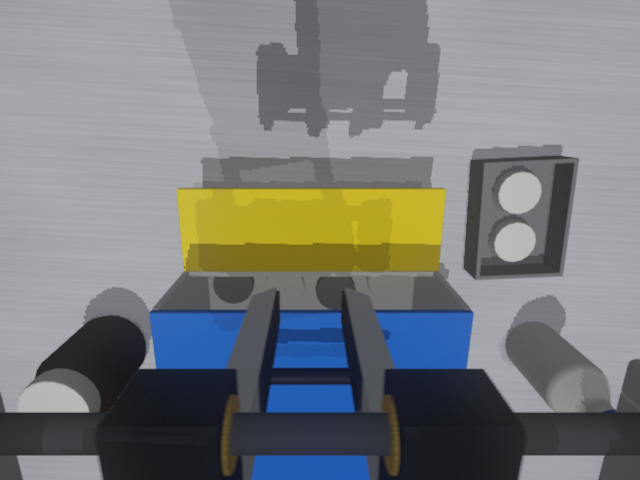

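{"method": "step_arm", "body": {
  "plan": [
    {"grip": 0.3, "slide": [0, 0, 0], "spin": 7},
    {"grip": 0.3, "slide": [0, 0, 0], "spin": 7},
    {"grip": 0.3, "slide": [0, 0, 0], "spin": 7},
    {"grip": 0.3, "slide": [0, 0, 0], "spin": 7},
    {"grip": 0.3, "slide": [0, 0, 0], "spin": 7},
    {"grip": 0.3, "slide": [0, 0, 0], "spin": 7},
    {"grip": 0.3, "slide": [0, 0, 0], "spin": 7},
    {"grip": 0.3, "slide": [0, 0, 0], "spin": 7},
    {"grip": 0.3, "slide": [0, 0, 0], "spin": 7},
    {"grip": 0.3, "slide": [0, 0, 0], "spin": 7},
    {"grip": 0.3, "slide": [0, 0, 0], "spin": 7},
    {"grip": 0.3, "slide": [0, 0, 0], "spin": 7},
    {"grip": 0.3, "slide": [0, 0, 0], "spin": 6},
    {"grip": 0.3, "slide": [0, 0, 0], "spin": 0},
    {"grip": 0.3, "slide": [0, 0, 0], "spin": 0}
  ]
}}

```text
time_s: 5.98
ee_pos: [0.4416, 0.1304, 0.2496]
eef_rot: [-1.571, 0.002, 0.06]
force: [0.5, -0.3, 0.2]
grip_width: 0.0327
```

```bash
python3 -c "
from h import *
st();print(togo([-.055,0,.235]))
c=cams.calibration('wrist');print('cam-tcp bin',w2b(c['T'][:3,3])-w2b(get_obs()['ee_pos']))"
```

```text
t 5.98 bin [-0.1337 -0.001   0.2496] yaw-bin deg 0.2 [-1.571   0.0016  0.0601] F [ 0.5 -0.3  0.2] w 0.0327 q [ 0.21  0.07  1.69 -0.    1.38  0.15]
[0.0787 0.0145 0.0007]
cam-tcp bin [-0.00081892  0.08456021  0.17811324]
```

{"method": "step_arm", "body": {
  "plan": [
    {"grip": 0.3, "slide": [0.026, 0.005, 0], "spin": 0},
    {"grip": 0.3, "slide": [0.026, 0.005, 0], "spin": 0},
    {"grip": 0.3, "slide": [0.0265, 0.0045, 0], "spin": 0},
    {"grip": 0.3, "slide": [0, 0, 0], "spin": 0},
    {"grip": 0.3, "slide": [0, 0, 0], "spin": 0}
  ]
}}

```text
time_s: 6.4
ee_pos: [0.5203, 0.1348, 0.2345]
eef_rot: [-1.571, 0.003, 0.06]
force: [-1.2, -0.5, -0.1]
grip_width: 0.0329
```

```bash
python3 -c "
from h import *
c=cams.calibration('wrist');cv2.imwrite('pics/w5.png',cams.camera('wrist'));st()
print('handle',[proj('wrist',b2w([-.055,s,.191]),c).round(1).tolist() for s in(-.05,.05)])
print(togo([-.055,0,.172]))"
```

```text
t 6.45 bin [-0.0553 -0.001   0.2352] yaw-bin deg 0.14 [-1.571   0.0016  0.0591] F [ 0.1 -0.1  0.5] w 0.0332 q [ 0.19  0.25  1.51 -0.    1.38  0.13]
handle [[310.8, 348.5], [311.4, 186.3]]
[0.0004 0.0632 0.001 ]
```

View pics/w5.png

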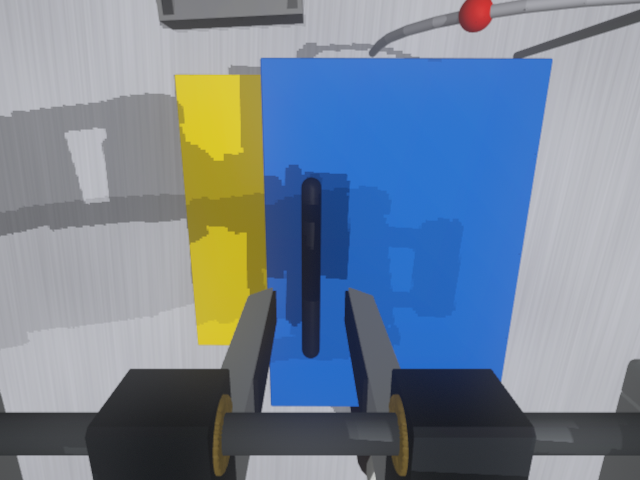

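The bar runs down column 311 (rows 178–357), centred between the fingertips (275, 345). I'll descend and grip it now.

{"method": "step_arm", "body": {
  "plan": [
    {"grip": 0.3, "slide": [0, 0.015, 0], "spin": 0},
    {"grip": 0.3, "slide": [0, 0.02, 0], "spin": 0},
    {"grip": 0.3, "slide": [0, 0.018, 0], "spin": 0},
    {"grip": 0.3, "slide": [0, 0.01, 0], "spin": 0},
    {"grip": 0.3, "slide": [0, 0, 0], "spin": 0},
    {"grip": 1, "slide": [0, 0, 0], "spin": 0},
    {"grip": 1, "slide": [0, 0, 0], "spin": 0},
    {"grip": 1, "slide": [0, 0, 0], "spin": 0},
    {"grip": 1, "slide": [0, 0, 0], "spin": 0},
    {"grip": 1, "slide": [0, 0, 0], "spin": 0},
    {"grip": 1, "slide": [0, 0, 0], "spin": 0}
  ],
  "force": 20
}}

```text
time_s: 7.37
ee_pos: [0.5207, 0.135, 0.1738]
eef_rot: [-1.571, -0.002, 0.057]
force: [-1.0, 1.0, 6.0]
grip_width: 0.0103
```

```bash
python3 -c "
from h import *
st()
o=get_obs();p0=w2b(o['ee_pos']);M=Ro.from_euler('xyz',o['eef_rot']).as_matrix()
prev=None
for a in range(0,46,5):
    t=np.radians(a);h=np.array([.085-.14*np.cos(t)+.041*np.sin(t),0,.15+.14*np.sin(t)+.041*np.cos(t)])
    if prev is not None: print(a,h.round(4),(M.T@R@(h-prev)).round(4))
    prev=h
"
```

```text
t 7.37 bin [-0.0545 -0.0009  0.1738] yaw-bin deg 0.0 [-1.5706e+00 -1.5000e-03  5.6800e-02] F [-1.  1.  6.] w 0.0103 q [ 0.19  0.3   1.6  -0.    1.24  0.13]
5 [-0.0509  0.      0.203 ] [ 0.0041 -0.012   0.    ]
10 [-0.0458  0.      0.2147] [ 0.0052 -0.0116  0.    ]
15 [-0.0396  0.      0.2258] [ 0.0062 -0.0111  0.    ]
20 [-0.0325  0.      0.2364] [ 0.0071 -0.0106  0.    ]
25 [-0.0246  0.      0.2463] [ 0.008  -0.0099  0.    ]
30 [-0.0157  0.      0.2555] [ 0.0088 -0.0092  0.    ]
35 [-0.0062  0.      0.2639] [ 0.0096 -0.0084  0.    ]
40 [0.0041 0.     0.2714] [ 0.0103 -0.0075  0.    ]
45 [0.015 0.    0.278] [ 0.0109 -0.0066  0.    ]
```

{"method": "step_arm", "body": {
  "plan": [
    {"grip": 1, "slide": [0.001, -0.003, 0], "spin": 0},
    {"grip": 1, "slide": [0.001, -0.003, 0], "spin": 0},
    {"grip": 1, "slide": [0.002, -0.006, 0], "spin": 0},
    {"grip": 1, "slide": [0.0026, -0.0058, 0], "spin": 0},
    {"grip": 1, "slide": [0.0026, -0.0058, 0], "spin": 0},
    {"grip": 1, "slide": [0.0031, -0.0056, 0], "spin": 0},
    {"grip": 1, "slide": [0.0031, -0.0055, 0], "spin": 0},
    {"grip": 1, "slide": [0.0035, -0.0053, 0], "spin": 0},
    {"grip": 1, "slide": [0.0036, -0.0053, 0], "spin": 0},
    {"grip": 1, "slide": [0.004, -0.005, 0], "spin": 0},
    {"grip": 1, "slide": [0.004, -0.0049, 0], "spin": 0},
    {"grip": 1, "slide": [0, 0, 0], "spin": 0},
    {"grip": 1, "slide": [0, 0, 0], "spin": 0}
  ]
}}

```text
time_s: 8.45
ee_pos: [0.55, 0.1367, 0.2299]
eef_rot: [-1.571, 0.002, 0.057]
force: [-16.8, -1.3, 11.1]
grip_width: 0.0103
```

```bash
python3 -c "
from h import *
cv2.imwrite('pics/s6.png',cams.camera('scene'));st()
for g in(.019,.0175):print(togo([.015,-.001,.278-g]))"
```

```text
t 8.5 bin [-0.0252 -0.0009  0.2298] yaw-bin deg 0.01 [-1.5708  0.0018  0.0569] F [-15.5  -2.1  10.9] w 0.0105 q [0.18 0.32 1.44 0.   1.39 0.12]
[ 0.0401 -0.0293 -0.0001]
[ 0.0401 -0.0308 -0.0001]
```

View pics/s6.png

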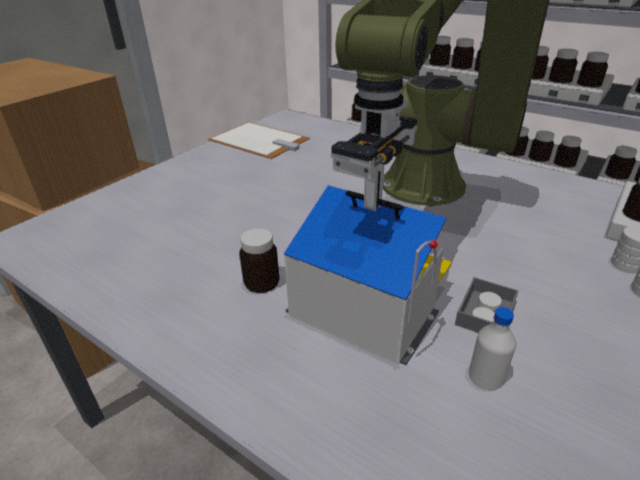

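{"method": "step_arm", "body": {
  "plan": [
    {"grip": 1, "slide": [0.0036, -0.0052, 0], "spin": 0},
    {"grip": 1, "slide": [0.0042, -0.0047, 0], "spin": 0},
    {"grip": 1, "slide": [0.0047, -0.0043, 0], "spin": 0},
    {"grip": 1, "slide": [0.0048, -0.0041, 0], "spin": 0},
    {"grip": 1, "slide": [0.0051, -0.0038, 0], "spin": 0},
    {"grip": 1, "slide": [0.0052, -0.0037, 0], "spin": 0},
    {"grip": 1, "slide": [0.0054, -0.0033, 0], "spin": 0},
    {"grip": 1, "slide": [0.003, -0.0016, 0], "spin": 0},
    {"grip": 1, "slide": [0.0025, -0.0015, 0], "spin": 0},
    {"grip": 1, "slide": [0, 0, 0], "spin": 0},
    {"grip": 1, "slide": [0, 0, 0], "spin": 0},
    {"grip": 1, "slide": [0, 0, 0], "spin": 0}
  ]
}}

```text
time_s: 9.5
ee_pos: [0.5893, 0.1389, 0.2622]
eef_rot: [-1.571, -0.001, 0.057]
force: [-5.7, -0.5, 7.3]
grip_width: 0.0104
```

```bash
python3 -c "
from h import *
c=cams.calibration('wrist');cv2.imwrite('pics/w7.png',cams.camera('wrist'));cv2.imwrite('pics/s7.png',cams.camera('scene'));cv2.imwrite('pics/t7.png',cams.camera('top'));st()
s=cv2.imread('pics/s7.png');cv2.imwrite('pics/s7z.png',cv2.resize(s[150:350,250:500],None,fx=3,fy=3))
p=w2b(get_obs()['ee_pos'])
for g in(.019,.0172):
  d=p+[0,0,g]-[.085,0,.15]; print(np.hypot(d[0],d[2]),np.degrees(np.arctan2(d[2],-d[0]))-np.degrees(np.arctan2(41,140)))
print(c['T'][:3,3])
"
```

```text
t 9.65 bin [ 0.0143 -0.001   0.2622] yaw-bin deg 0.0 [-1.5706e+00 -1.4000e-03  5.6800e-02] F [-5.6 -0.4  6.5] w 0.0103 q [0.17 0.39 1.27 0.   1.48 0.11]
0.14900425138904808 45.34600616407637
0.1474223281398927 45.0140132343076
[0.5834585  0.22315663 0.44036584]
```

View pics/s7z.png

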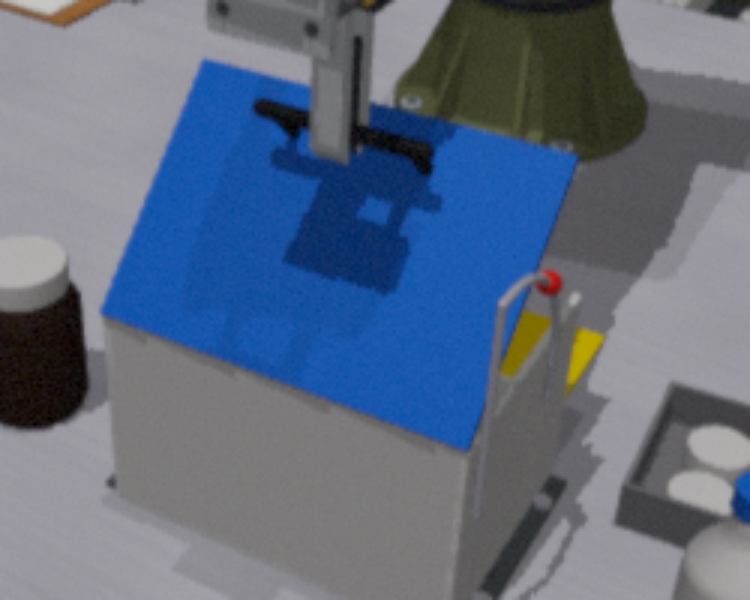

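View pics/w7.png

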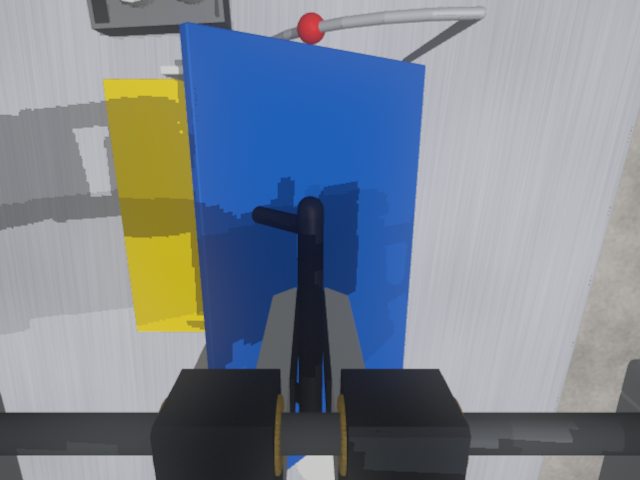

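View pics/t7.png

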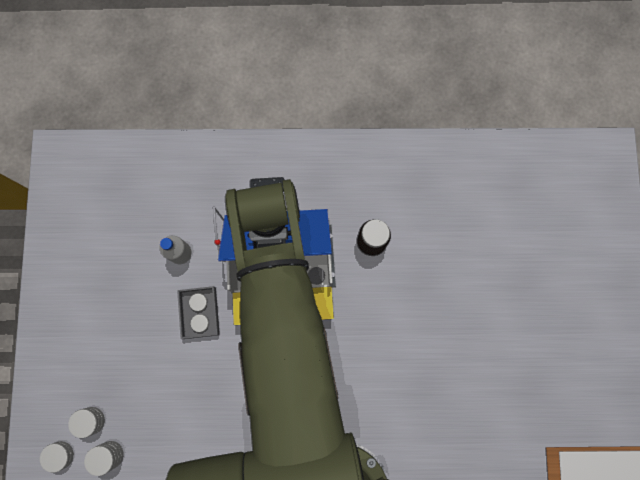

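```bash
python3 -c "
from h import *
np.set_printoptions(precision=4,suppress=True)
s=cv2.imread('pics/s7.png');b=big(mask(s,*BLUE));print(cv2.approxPolyDP(cv2.convexHull(b),3,True)[:,0].tolist())
y=big(mask(s,*YEL));print(y[:,0][np.argmax(y[:,0,0])],cv2.approxPolyDP(y,1,True)[:,0].tolist())
for a in(42,43.5,45,46.5,48):
  t=np.radians(a);f=lambda L,n,yy:proj('scene',b2w([.085-L*np.cos(t)+n*np.sin(t),yy,.15+L*np.sin(t)+n*np.cos(t)])).round(1).tolist()
  print(a,[f(.17,n,yy) for n in(0,.006) for yy in(-.12,.12)])
print('backtop',[proj('scene',b2w([.085+.006*.707,yy,.154])).round(1).tolist() for yy in (-.12,.12)])
for t in(1.4,1.5,1.571,1.64,1.7):print(t,proj('scene',b2w([-.085-.078*np.sin(t),.12,.07+.078*np.cos(t)])).round(1),proj('scene',b2w([-.085-.078*np.sin(t)-.006*np.cos(t),.12,.07+.078*np.cos(t)-.006*np.sin(t)])).round(1))
print('bead',proj('scene',b2w([.0143,.128,.2207])))
c=cams.calibration('wrist');t=np.radians(45)
f=lambda L,n,yy:proj('wrist',b2w([.085-L*np.cos(t)+n*np.sin(t),yy,.15+L*np.sin(t)+n*np.cos(t)]),c).round(1).tolist()
for a in(43,45,47):
  t=np.radians(a);print('wrist',a,f(.17,.006,.12),f(.17,0,.12),f(0,.006,.12))
print('bead',proj('wrist',b2w([.0143,.128,.2207]),c))
"
python3 -c "
import cv2;s=cv2.imread('pics/s7.png');cv2.imwrite('pics/z8.png',cv2.resize(s[225:295,395:475],None,fx=8,fy=8,interpolation=cv2.INTER_CUBIC))"
```

```text
[[318, 170], [442, 202], [406, 299], [284, 254]]
[433 258] [[433, 256], [424, 254], [417, 274], [420, 275], [433, 258]]
42 [[319.5, 171.9], [443.1, 204.6], [318.3, 170.5], [442.6, 203.2]]
43.5 [[318.6, 170.9], [442.7, 203.6], [317.3, 169.6], [442.2, 202.3]]
45 [[317.6, 170.0], [442.3, 202.7], [316.3, 168.7], [441.7, 201.5]]
46.5 [[316.7, 169.1], [441.9, 201.9], [315.3, 167.9], [441.3, 200.8]]
48 [[315.7, 168.2], [441.4, 201.1], [314.3, 167.1], [440.8, 200.1]]
backtop [[281.8, 254.4], [404.5, 300.7]]
1.4 [451.8 256.3] [451.5 258.4]
1.5 [451.4 259.1] [451.  261.4]
1.571 [451.  261.3] [450.6 263.6]
1.64 [450.6 263.4] [450.1 265.8]
1.7 [450.2 265.3] [449.7 267.8]
bead [432.035  244.2138]
wrist 43 [179.5, 20.6] [172.4, 23.3] [426.4, 63.6]
wrist 45 [187.8, 17.8] [179.7, 20.6] [426.5, 63.6]
wrist 47 [197.1, 15.1] [188.0, 17.9] [426.7, 63.6]
bead [311.3543  26.7084]
```

View pics/z8.png

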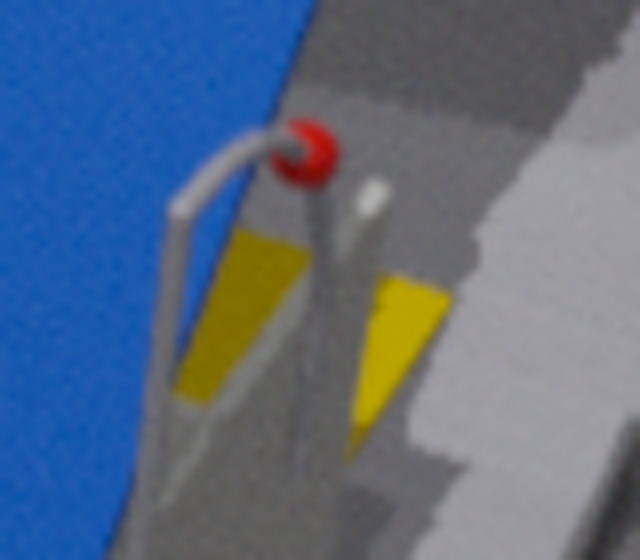

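```bash
python3 -c "
from h import *
from station import hand_in
a=cams.camera('top').astype(int);b=cv2.imread('pics/top0.png').astype(int)
for n,(x0,x1,y0,y1) in dict(san=(158,192,233,265),tray=(178,217,286,340),cult=(356,392,218,256)).items(): print(n,abs(a-b)[y0:y1,x0:x1].mean().round(2))
st();hand_in();st()"
```

```text
san 6.67
tray 6.56
cult 7.73
t 9.7 bin [ 0.0143 -0.0009  0.2622] yaw-bin deg 0.0 [-1.5706e+00 -1.5000e-03  5.6800e-02] F [-6.   0.1  7.3] w 0.01 q [0.17 0.39 1.27 0.   1.48 0.11]
the job is handed in; nothing more can be done
the job is handed in; nothing more can be done
```

The flap is folded down to about level and the lid is raised to about 45°. The arm was still gripping the handle when I handed in at 9.7 s.

- **Flap:** I pushed it down with shut fingertips while the lid was still shut, until the tips were at 70.4 mm, which is hinge height. The pictures put it at about 1.57 to 1.61 rad. One bias-corrected reading of the scene camera gave up to 1.63, so it may sit a degree or two below level.
- **Lid:** I gripped the handle with 20 N and lifted it slowly along its arc. The handle position gives 45.0 to 45.3°. The wrist view agrees to about 1°. The scene-view corners are mixed: the row readings suggest up to about 2 to 3° less, the column readings slightly more.
- **Forces:** The steady force at the wrist was about 9 N, and the highest I read was about 20 N while lifting.
- **Bystanders:** Both bottles and the tray are at the same pixels in the top view as at the start. The remaining image difference is low and about the same for all three, which I took as camera noise.

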